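# Fit the still-life turntable's spindle and hold its set screw on the flat

### The arm

A 6-joint arm with a two-finger parallel gripper is mounted at the origin on the work surface. World frame = base frame: x ahead of the robot, y to its left, z up, the work surface at z = 0. Lengths are in m, angles in rad, forces in N, time in s.
With the tool pointing down it reaches from about 0.275 to 0.85 m from the base axis. Payload 5.2 kg.
Tool frame: the origin (TCP) lies midway between the tips of the shut fingers; the grasp point (between the pads) lies 19 mm behind it; z points along the fingers, y is the line along which they close (so a half turn about z gives the same grasp; the last joint's range is limited). The gripper opens to 85 mm and grips with 20 to 120 N. Pads are 22 mm wide; open, the fingers measure 114 mm over their backs; the gripper's body (76 mm by 85 mm) begins 54 mm behind the grasp point. The pads swing forward as they close: fully open they stand 13 mm farther back than shut.
Start: joints at [-1.42, 0.259, 1.535, -0, 1.348, -0.203], TCP at [0.191, -0.516, 0.231] pointing down, gripper open.
Joint ranges: [-3.14, 3.14], [-0.91, 2.08], [0.19, 2.58], [-1.22, 4.36], [0.22, 2.71], [-3.12, 3.12]. Speed limits (rad/s): [2.57, 2.57, 3.14, 3.14, 3.14, 3.14].

### API

Orientations are given as a unit quaternion [w, x, y, z].
In Python, from station import sensors, cams, arm gives the robot as it stands.
- The arm moves only by the tool jog_arm, never from a script. Its argument "increments" is a list of rows, each a list of 6 numbers: the shift along the world's x, y, z in m, then the turn, a rotation vector about the world's x, y, z in degrees. In form: [[tx, ty, tz, ax, ay, az], ...]. A call has 1 to 5 rows; each row shifts and turns the commanded pose from where the row before left it; what a row does not reach is not made up. A row lasts 1/12 s, in which the tool goes at most 41.7 mm and 7.16 degrees, less where a joint would pass 70% of its speed; a pose out of reach is approached as far as the arm can. A call is refused whole if a number of a shift passes 0.0417 or a number of a turn 7.16, either way. A call with a gripper value outside its range is refused whole. "jaw" is the closure, from 0 (fully open) to 1 (shut), set as the call begins (left out, the last holds). The fingers move at their own pace and stop on an object; the grip force is fixed at half the most. Time passes only in rows, so rows that do not move let the fingers close. It gives the time, the measured TCP pose, the force, the opening and the grip force at its end, in the units of the state.
- sensors.observe(): the state, without advancing time (a new reading comes with each control period).
- cams.grab_frame(name): name is "scene" or "top"; returns the picture (420x560x3 uint8, red, green, blue); there is no depth.
- cams.camera_model(name): a dict with "vfov" (degrees; the focal length in pixels is half the picture's height over the tangent of half this angle, whatever the lens; pixels are square), "cx", "cy" (the principal point, pixels), "R" (3x3) and "t" (3): a world point X has camera coordinates R X + t. Camera axes: x right, y down, z forward; pixel columns grow to the right and rows downward; lengths in m; the calibration is good to about 2 mm. A picture is of the moment at which its call begins. camera_model takes no time and is no camera call.
- arm.close_job(): hands the job in; it is judged then, once.
The state is a dict: "time": time; "qpos": joint angles; "qd": joint speeds; "joint_efforts": joint torques, N m; "tool_pos": TCP position; "tcp_rot": TCP orientation; "contact_force": force on the tool from outside, world axes, zero at the start; "moment": the same for the moment, N m; "finger_gap": opening from 0.0 (shut) to 1.0 (fully open); "grasp_force": force on a finger pad.
Only numpy, scipy, OpenCV 4.12 (cv2) and the standard library are available. Lean on these libraries where they do the work, as an engineer would, in place of code of your own. Each camera call takes 0.05 s, during which the arm holds its last target. There are 200 camera calls.

### The job

Fit the spindle of the still-life turntable: take it out of the wooden block and plug its square foot, down through the collar, fully home into the square socket of the brass hub, then turn the spindle (the hub turns with it) until its flat squarely faces the collar's red set screw. Push the sprung set screw in with the fingertips until its tip bears on the flat, and finish while still holding it pressed there; leave the other things on the table where they are.

Things in the scene. Friction and masses are not known exactly. Their poses are not given: they have to be found in the camera images.
- spindle_center (a point): The spindle to fit: upright steel shaft, 96 mm tall, 180 g; this point is on its axis, half-way up; z is up along it. Lowest 24 mm: dark SQUARE foot 16 x 16 mm (bottom 4 mm tapered), sides parallel to this x and y. Above: 72 mm of round shaft, 24 mm in diameter, with ONE yellow flat all along its -y side. At the start its lower end is 12 mm above the table. No reading while the fingers hold it.
- flat_mid (a point): Middle of the yellow flat's width, 60 mm above the spindle's lower end; frame parallel to spindle_center's. The flat faces this -y, lies 8 mm from the axis and is 18 mm wide. Pinched squarely on the flat, the fingers feel 20 mm (the spindle's axis then lies 2 mm off the middle of the grip, towards the flat); elsewhere up to 24 mm. Closing on it nearly square turns it square.
- rest_block: Fixed wooden block, 64 x 64 x 34 mm, in which the spindle stands at the start, in a round hole 25 mm across and 22 mm deep in the middle of its top; the spindle lifts straight out. Origin: centre of the underside.
- drive: Fixed turntable drive: blue housing 190 (x) x 180 (y) x 30 mm; origin at the centre of its underside, on the vertical hub axis. A dark bracket (50 to 72 mm from the axis on the +y side, top 90 mm above the table) carries the collar. The red set screw is on the -y side, so the spindle's flat must end facing this -y, i.e. the spindle's yaw equals the drive's.
- collar_top (a point): Centre of the top of the fixed aluminium collar, on the hub axis: 90 mm above the table. Outside diameter 48 mm, bore 28 mm, underside 70 mm above the table. With the spindle fully home its top stands 130 mm above the table, so 40 mm of shaft can be gripped above the collar. Frame parallel to the drive's.
- socket (a point): Mouth centre of the square socket in the top (58 mm above the table) of the square brass hub, 60 x 60 mm, below the collar's bore. Socket 17.6 x 17.6 mm, chamfered, 25.5 mm deep; socket and hub sides parallel to this x and y. The foot fits all four ways. Fully home, spindle_center is 24 mm above this point. The hub turns both ways with slight friction (0.03 N m); starts 20 to 69 deg off the drive.
- screw_head (a point): Centre of the outer face of the set screw's red head, a disc 22 mm in diameter and 8 mm thick, 80 mm above the table and 46 mm from the hub axis when out. Its frame is parallel to the drive's: the screw is pushed in along this +y, towards the hub axis.
- set_screw (a joint): How far the set screw is pushed in, in m: 0 out; range 0 to 0.010. A spring pushes it out again (1.5 N at 0, 4.5 N at 0.006). Its 7 mm thick tip meets the round of a fitted spindle at about 0.002 and reaches a flat that squarely faces it at about 0.006.
- mushroom: A brown model mushroom, 90 mm across, 82 mm tall, standing; origin at the centre of its underside. Leave it alone.
- jar: A closed amber jar, 72 mm across, 110 mm tall, standing; origin at the centre of its underside. Leave it alone.
- screwdriver: An orange-handled screwdriver, 160 mm long, lying along its x; origin at its middle, on the table. Leave it alone.
- marker: A green and black marker pen, 120 x 16 x 16 mm, lying along its x; origin under its middle. Leave it alone.
- eraser: A white eraser, 22 x 55 x 13 mm; origin under its middle. Leave it alone.

How it is judged:
On the way:
1. the spindle's square foot is fully home in the hub's socket (z of spindle_center in the frame of socket below 0.0265 m and horizontal distance between spindle_center and socket below 0.004 m and angle between spindle_center's own z axis and vertical below 0.09 rad), for 0.2 s.
At the end, for the whole second after the job is handed in: The spindle is fully home (within 2.5 mm of its shoulder resting on the hub), upright within 5 degrees, its flat faces the set screw within 11 degrees, and the fingers hold the set screw pushed in at least 4.5 mm with 3 N or more, its tip bearing on the flat (all of step 1 and angle between the y axis of spindle_center and the y axis of drive, either way round below 0.2 rad and y of flat_mid in the frame of drive below -0.004 m and value of joint set_screw above 0.0045 m and contact force between the fingers and set_screw above 3 N and contact force between spindle and set_screw above 0.5 N); the arm keeps its last pose, push and grip.
It fails at once if another thing on the table is moved by more than 30 mm (distance of any of mushroom, jar, screwdriver, marker, eraser from where it was at the start of the episode above 0.03 m).
It also fails if it takes over 51 s, if anything falls off the work surface, if the arm or the gripper's body presses on something with over 40 N, if the wrist force passes 120 N, or if a joint passes its speed limit or range.

## Working session

There is one attempt and no reset: what is moved stays moved. The work goes in short steps, Python scripts to look and compute and a tool call to move; the robot and the scene stay as the last step left them, time stands still between calls to the robot, and variables do not carry over. Pictures are saved under pics/ and viewed, at most 10 in all, crops included, and the job is handed in when it is done.

Besides the shell and the picture viewer there is one more tool, called by a JSON object that holds its "api" and its "payload", one argument or row to a line. jog_arm: Moves the arm, as the interface text tells. Its arguments: {"type":"object","properties":{"increments":{"type":"array","items":{"type":"array","items":{"type":"number"}}},"jaw":{"type":"number"}},"required":["increments"]}

```bash
mkdir -p pics; python3 - <<'E'
from station import sensors,cams,arm
import cv2,numpy as np
for n in("scene","top"):
    f=cams.grab_frame(n); cv2.imwrite(f"pics/{n}0.png",f[:,:,::-1]); print(n,cams.camera_model(n))
print(sensors.observe())
E
```

```text
scene {'vfov': 55.46147846948438, 'cx': 279.5515837519654, 'cy': 210.30902319065441, 'R': array([[ 0.11921352,  0.99278976,  0.01251516],
       [ 0.73819683, -0.08019863, -0.66980117],
       [-0.66396805,  0.08908801, -0.74243502]]), 't': array([-0.17211363, -0.37927887,  1.38924763])}
top {'vfov': 47.198628851342924, 'cx': 278.248594333385, 'cy': 203.74312557467164, 'R': array([[ 0.01784911, -0.99965315,  0.01936482],
       [-0.99686597, -0.01928557, -0.07672221],
       [ 0.07706906, -0.01793471, -0.99686444]]), 't': array([0.06003419, 0.59452851, 1.14921135])}
{'time': 0.1, 'qpos': array([-1.41977939e+00,  2.59283603e-01,  1.53596799e+00,  4.39966232e-05,
        1.34800097e+00, -2.02824963e-01]), 'qd': array([ 0.00134099, -0.00187068, -0.00186512, -0.00158953, -0.00040682,
        0.00024345]), 'joint_efforts': array([ 3.79738980e-03, -4.46967173e+01, -2.91245824e+01, -2.64278733e-04,
        6.09764946e-03, -2.05425113e-05]), 'tool_pos': array([ 0.19052922, -0.51544597,  0.23055284]), 'tcp_rot': array([-8.29121422e-04,  9.84390788e-01,  1.75994565e-01,  4.29401259e-05]), 'contact_force': array([-0.01111605, -0.18453615, -0.26945915]), 'moment': array([ 0.01666821, -0.01390235, -0.05937218]), 'grasp_force': 0.0, 'finger_gap': 0.9972492540805096}
```

View pics/scene0.png

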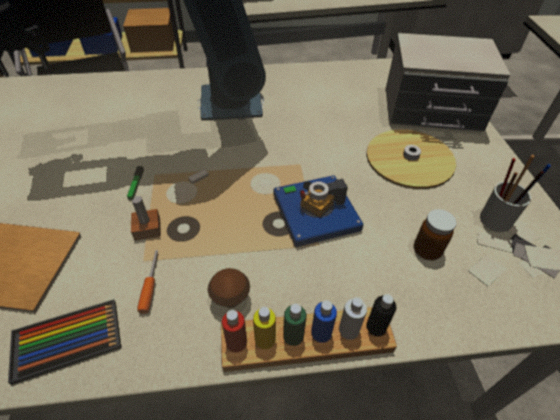

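View pics/top0.png

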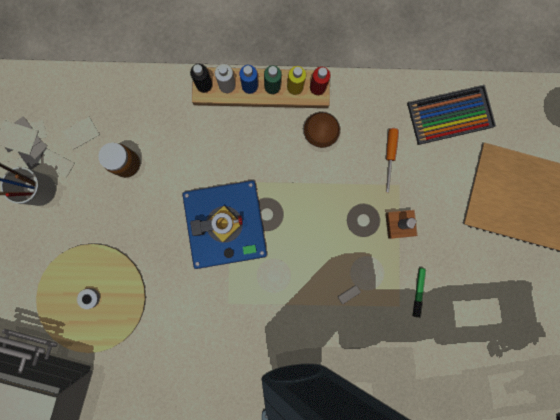

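The spindle stands in its block at scene (140,212) / top (408,224). The drive is at scene (318,205) / top (224,224), with the bracket to the left and the screw to the right in the top view. Next I'll zoom in on both.

```bash
python3 - <<'E'
import cv2,numpy as np
t=cv2.imread('pics/top0.png');s=cv2.imread('pics/scene0.png')
def c(im,x,y,w,h,k): return cv2.resize(im[y:y+h,x:x+w],(w*k,h*k),interpolation=cv2.INTER_NEAREST)
a=np.hstack([c(t,180,175,90,100,3)]);a=cv2.resize(a,(400,300)) if 0 else a
m=np.zeros((600,800,3),np.uint8)
m[0:300,0:400]=c(t,175,185,100,75,4); m[0:300,400:800]=c(s,270,165,100,75,4)
m[300:600,0:400]=c(t,380,200,50,37,8)[:300].repeat(1,0) if 0 else cv2.resize(t[200:237+1,380:430],(400,300),interpolation=0)
m[300:600,400:800]=cv2.resize(s[185:245,110:190],(400,300),interpolation=0)
cv2.imwrite('pics/m.png',m)
E
```

```text
(no output)
```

View pics/m.png

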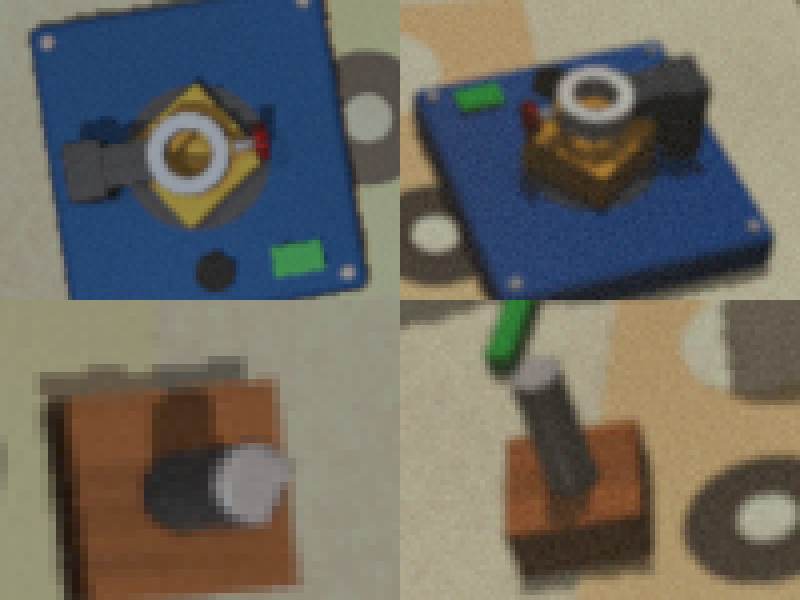

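```bash
cat > h.py <<'E'
import cv2,numpy as np
from station import sensors,cams,arm
M={n:cams.camera_model(n) for n in("scene","top")}
def ray(n,p):
    m=M[n];f=210/np.tan(np.radians(m['vfov']/2));R=np.array(m['R']);t=np.array(m['t'])
    d=R.T@np.array([(p[0]-m['cx'])/f,(p[1]-m['cy'])/f,1]);return -R.T@t,d/np.linalg.norm(d)
def plane(n,p,z):
    o,d=ray(n,p);return o+d*(z-o[2])/d[2]
def tri(p,q):
    a,u=ray('scene',p);b,v=ray('top',q)
    s=np.linalg.lstsq(np.c_[u,-v],b-a,rcond=None)[0];x,y=a+u*s[0],b+v*s[1]
    return (x+y)/2,np.linalg.norm(x-y)
def proj(n,X):
    m=M[n];f=210/np.tan(np.radians(m['vfov']/2));c=np.array(m['R'])@X+m['t'];return np.array([m['cx'],m['cy']])+f*c[:2]/c[2]
def blob(im,lo,hi,box,n=0):
    "largest contour of HSV range in box x0,y0,x1,y1"
    x0,y0,x1,y1=box;h=cv2.cvtColor(im,cv2.COLOR_RGB2HSV)
    k=np.zeros(h.shape[:2],np.uint8);k[y0:y1,x0:x1]=cv2.inRange(h,np.array(lo),np.array(hi))[y0:y1,x0:x1]
    cs=sorted(cv2.findContours(k,0,cv2.CHAIN_APPROX_NONE)[0],key=cv2.contourArea)
    return cs[-1][:,0,:].astype(np.float32),k
E
python3 - <<'E'
from h import *
t=cv2.imread('pics/top0.png')[:,:,::-1].copy();s=cv2.imread('pics/scene0.png')[:,:,::-1].copy()
np.set_printoptions(precision=4,suppress=True,linewidth=200)
def cen(im,box,lo=(0,0,125),hi=(180,60,255)):
    c,k=blob(im,lo,hi,box);e=cv2.fitEllipse(c);r=cv2.minEnclosingCircle(c);print(e,cv2.contourArea(c),len(c));return e[0]
# spindle top  
a=cen(s,(126,193,152,205),(0,0,95));b=cen(t,(404,216,420,232),(0,0,110));print('spin',tri(a,b))
a=cen(s,(305,178,336,198),(0,0,110));b=cen(t,(205,208,240,240),(0,0,120));print('collar',tri(a,b))
print('cam centres',ray('scene',(0,0))[0],ray('top',(0,0))[0])
# housing
for n,im,box in(('top',t,(170,165,280,280)),):
    c,k=blob(im,(105,120,40),(125,255,255),box);r=cv2.minAreaRect(c);P=[plane(n,p,.03)[:2] for p in cv2.boxPoints(r)];P=np.array(P);print('hous',P,P.mean(0),[(np.degrees(np.arctan2(*(P[i]-P[i-1])[::-1])),np.linalg.norm(P[i]-P[i-1])) for i in range(4)])
c,k=blob(t,(15,100,60),(32,255,255),(200,195,250,245));cc=cv2.findContours(k,0,1)[0];hull=cv2.convexHull(np.vstack(cc));r=cv2.minAreaRect(hull)
P=np.array([plane('top',p,.058)[:2] for p in cv2.boxPoints(r)]);print('hub',r,P,P.mean(0),[(np.degrees(np.arctan2(*(P[i]-P[i-1])[::-1])),np.linalg.norm(P[i]-P[i-1])) for i in range(4)])
c,k=blob(t,(0,130,60),(8,255,255),(232,208,248,230));print('red',c.mean(0),plane('top',c.mean(0),.08))
c,k=blob(t,(0,60,50),(20,255,255),(380,205,422,240));r=cv2.minAreaRect(cv2.convexHull(c.astype(np.int32)));P=np.array([plane('top',p,.034)[:2] for p in cv2.boxPoints(r)]);print('block',P,P.mean(0))
for i in t[214:234,402:420]: print(' '.join('%3d/%3d'%(v.mean(),int(v[0])-int(v[2])) for v in i))
E
```

```text
((138.53634643554688, 198.29611206054688), (12.347296714782715, 28.19564437866211), 88.39302062988281) 174.5 81
((414.08038330078125, 223.10752868652344), (12.367798805236816, 15.316489219665527), 173.37655639648438) 96.5 55
spin (array([ 0.5483, -0.2292,  0.1079]), np.float64(0.012371271735091262))
((318.56475830078125, 187.93260192871094), (13.597699165344238, 18.73379135131836), 94.4901123046875) 197.5 47
((221.4396514892578, 223.00949096679688), (19.251800537109375, 20.297258377075195), 173.93467712402344) 305.0 56
collar (array([0.5417, 0.2026, 0.0886]), np.float64(0.0024121048657312068))
cam centres [1.2229 0.0167 0.7795] [0.503  0.0921 1.1901]
hous [[0.6166 0.3053]
 [0.6491 0.1303]
 [0.4658 0.0965]
 [0.4346 0.2697]] [0.5415 0.2005] [(np.float64(11.077864328021613), np.float64(0.18548671674464898)), (np.float64(-79.49323984632696), np.float64(0.17805893019497582)), (np.float64(-169.55627238926328), np.float64(0.18636830015781608)), (np.float64(100.21681364287173), np.float64(0.17600731967794228))]
hub ((223.00001525878906, 223.50001525878906), (26.162948608398438, 26.1629486083
[... 2697 characters left out ...]
/ 51  68/ 56  68/ 57  68/ 60  69/ 61  74/ 63  75/ 63  73/ 67  75/ 68  78/ 69  77/ 75  80/ 70 104/ 44 139/ 21 143/ 18 143/ 19
 73/ 68  74/ 68  75/ 68  78/ 70  75/ 70  74/ 70  76/ 69  76/ 71  76/ 73  75/ 71  76/ 72  77/ 72  77/ 74  77/ 71 100/ 50 133/ 26 141/ 21 143/ 20
 78/ 71  76/ 71  75/ 73  76/ 73  77/ 69  76/ 72  77/ 72  77/ 71  78/ 72  77/ 72  77/ 73  78/ 73  78/ 75  79/ 72  95/ 52 131/ 29 141/ 21 142/ 21
 74/ 70  76/ 70  75/ 71  75/ 69  77/ 66  75/ 67  73/ 68  74/ 70  74/ 68  75/ 69  77/ 69  76/ 71  77/ 72  76/ 70  91/ 55 123/ 33 141/ 20 144/ 21
 73/ 69  76/ 66  74/ 69  75/ 69  75/ 69  75/ 70  75/ 69  74/ 69  77/ 70  76/ 71  77/ 70  77/ 74  76/ 72  78/ 72  87/ 59 118/ 36 139/ 23 137/ 21
```

```bash
python3 - <<'E'
from h import *
t=cv2.imread('pics/top0.png')[:,:,::-1].copy();s=cv2.imread('pics/scene0.png')[:,:,::-1].copy()
np.set_printoptions(precision=4,suppress=True,linewidth=200)
def up(im,x0,y0,x1,y1,k=8): return cv2.resize(im[y0:y1,x0:x1],None,fx=k,fy=k,interpolation=cv2.INTER_CUBIC)
def back(p,x0,y0,k=8): return (np.asarray(p)+.5)/k-.5+[x0,y0]
def rect(x0,y0,x1,y1,lo,hi,z,nm):
    h=cv2.cvtColor(up(t,x0,y0,x1,y1),cv2.COLOR_RGB2HSV);k=cv2.inRange(h,lo,hi);k=cv2.morphologyEx(k,cv2.MORPH_OPEN,np.ones((9,9)))
    c=np.vstack([c for c in cv2.findContours(k,0,1)[0]]);r=cv2.minAreaRect(c)
    P=np.array([plane('top',back(p,x0,y0),z)[:2] for p in cv2.boxPoints(r)]);print(nm,P.mean(0),[(round(np.degrees(np.arctan2(*(P[i]-P[i-1])[::-1]))%90,1),round(np.linalg.norm(P[i]-P[i-1]),4)) for i in range(4)])
rect(200,195,250,245,(15,90,70),(32,255,255),.058,'hub')
rect(170,165,280,280,(105,120,40),(125,255,255),.03,'hous')
def ell(im,x0,y0,x1,y1,lo,nm,smax=60):
    h=cv2.cvtColor(up(im,x0,y0,x1,y1),cv2.COLOR_RGB2HSV);k=cv2.inRange(h,(0,0,lo),(180,smax,255))
    c=max(cv2.findContours(k,0,1)[0],key=cv2.contourArea);e=cv2.fitEllipse(cv2.convexHull(c));print(nm,back(e[0],x0,y0),np.array(e[1])/8,e[2]);return back(e[0],x0,y0)
a=ell(s,300,174,340,202,110,'cs');b=ell(t,205,208,240,240,120,'ct');print(tri(a,b),plane('top',b,.09),plane('scene',a,.09))
print(tri((138,199.8),(411.3,222.9)),plane('top',(411.3,222.9),.108),plane('scene',(138,199.8),.108))
for i in s[190:212,128:150]: print(' '.join('%3d'%v.mean() for v in i))
E
```

```text
hub [0.5416 0.2007] [(np.float64(44.2), np.float64(0.0635)), (np.float64(44.3), np.float64(0.0624)), (np.float64(44.1), np.float64(0.0637)), (np.float64(44.1), np.float64(0.0622))]
hous [0.5416 0.2004] [(np.float64(11.1), np.float64(0.186)), (np.float64(10.6), np.float64(0.1789)), (np.float64(10.5), np.float64(0.1869)), (np.float64(10.3), np.float64(0.1768))]
cs [318.5186 187.9666] [14.3352 19.4947] 94.61074829101562
ct [221.4341 222.9375] [20.5588 21.0358] 8.692590713500977
(array([0.5418, 0.2025, 0.0886]), np.float64(0.0022533953728206455)) [0.5416 0.2012 0.09  ] [0.5433 0.2033 0.09  ]
(array([ 0.5491, -0.228 ,  0.1029]), np.float64(0.005438706149223411)) [ 0.549  -0.2293  0.108 ] [ 0.5547 -0.2233  0.108 ]
125  96  76  76  75  69  49  50  85 132 162 160 160 162 155 163 162 160 157 159 158 155
110  82  71  74  72  57  51  57  96 143 160 157 163 163 159 158 157 156 157 153 156 155
 99  78  77  71  64  57  51  65 114 150 155 164 159 159 160 156 156 156 157 158 153 154
 92  73  79  76  63  50  50  91 133 153 158 157 157 160 162 161 152 159 158 161 156 158
 81  72  73  72  64  44  56 10
[... 853 characters left out ...]
 157 159 148 123  82  55  54  50  57  51  54  52  45  51  77 120 149 153 153 156 150
155 156 153 154 140 104  60  49  49  55  52  49  51  50  46  60 104 138 153 152 156 151
157 156 149 161 155 116  77  58  50  54  51  56  50  50  47  49  81 128 148 156 153 149
159 153 154 151 158 139  98  62  50  54  57  54  52  48  52  49  70 108 144 153 155 156
157 154 153 155 156 152 110  70  50  51  52  52  53  54  47  45  62 100 136 148 151 147
159 157 155 158 153 152 120  81  59  52  57  60  60  48  54  46  54  82 121 138 136 136
157 152 153 159 160 154 135  94  60  56  52  59  55  56  51  56  50  63  90 109 113 101
160 153 156 150 150 148 134 104  70  50  51  60  59  57  50  48  51  56  68  81  88  82
```

{"api": "jog_arm", "payload": {
  "increments": [
    [0.03,0.024,-0.0075,0,0,-3.6],
    [0.03,0.024,-0.0075,0,0,-3.6],
    [0.03,0.024,-0.0075,0,0,-3.6],
    [0.03,0.024,-0.0075,0,0,-3.6],
    [0.03,0.024,-0.0075,0,0,-3.6]
  ],
  "jaw": 0
}}

```text
time: 0.52
tool_pos: [0.3414, -0.3945, 0.1932]
tcp_rot: [-0.0, 1.0, 0.018, -0.0]
contact_force: [-0.2, -0.5, -0.3]
finger_gap: 1.001
grasp_force: 0.0
```

{"api": "jog_arm", "payload": {
  "increments": [
    [0.03,0.024,-0.0075,0,0,-3.6],
    [0.03,0.024,-0.0075,0,0,-3.6],
    [0.03,0.024,-0.0075,0,0,-3.6],
    [0.03,0.024,-0.0075,0,0,-3.6],
    [0.03,0.024,-0.0075,0,0,-3.6]
  ]
}}

```text
time: 0.93
tool_pos: [0.4916, -0.2743, 0.1556]
tcp_rot: [-0.0, 0.99, -0.138, -0.0]
contact_force: [0.8, -0.4, -0.4]
finger_gap: 0.998
grasp_force: 0.0
```

{"api": "jog_arm", "payload": {
  "increments": [
    [0.03,0.024,-0.0075,0,0,-3.6],
    [0.03,0.024,-0.0075,0,0,-3.6],
    [0,0,0,0,0,0]
  ]
}}

```text
time: 1.18
tool_pos: [0.554, -0.2225, 0.1392]
tcp_rot: [-0.002, 0.98, -0.198, -0.0]
contact_force: [-0.8, 0.2, -0.2]
finger_gap: 0.999
grasp_force: 0.0
```

{"api": "jog_arm", "payload": {
  "increments": [
    [0.001,0.0015,-0.022,0,0,0],
    [0,0,-0.022,0,0,0],
    [0,0,-0.022,0,0,0],
    [0,0,0,0,0,0]
  ]
}}

```text
time: 1.52
tool_pos: [0.5484, -0.2246, 0.0706]
tcp_rot: [-0.002, 0.98, -0.198, -0.004]
contact_force: [-1.7, 1.4, -1.1]
finger_gap: 1.004
grasp_force: 0.0
```

```bash
python3 - <<'E'
from h import *
m=np.zeros((600,800,3),np.uint8)
for i,n in enumerate(("scene","top")):
    f=cams.grab_frame(n);u,v=proj(n,np.array([.5505,-.228,.09])).astype(int)
    m[:,i*400:i*400+400]=cv2.resize(f[v-45:v+45,u-30:u+30],(400,600),interpolation=0)[:,:,::-1]
cv2.imwrite('pics/g.png',m);o=sensors.observe();print(o['tool_pos'],o['qpos'])
E
```

```text
[ 0.55070468 -0.22624265  0.07466472] [-5.76970579e-01  4.82673017e-01  1.61497527e+00 -5.14610556e-05
  1.04662203e+00  1.39399677e+00]
```

View pics/g.png

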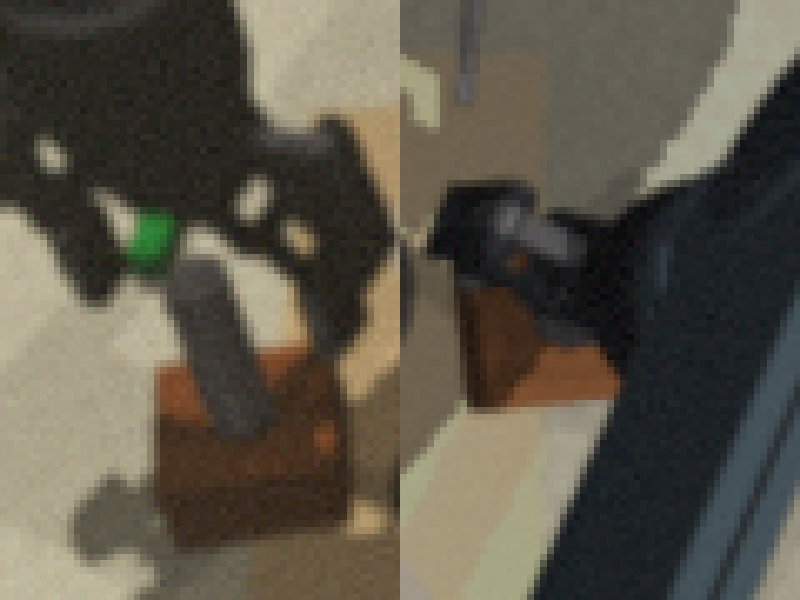

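The fingers straddle the spindle: it shows at about (200,330) in the left crop, between fingers at x≈90 and x≈345. I'll close.

{"api": "jog_arm", "payload": {
  "increments": [
    [0,0,-0.001,0,0,0],
    [0,0,0,0,0,0],
    [0,0,0,0,0,0],
    [0,0,0,0,0,0],
    [0,0,0,0,0,0]
  ],
  "jaw": 1
}}

```text
time: 2.03
tool_pos: [0.5519, -0.2267, 0.0751]
tcp_rot: [0.0, 0.98, -0.199, 0.001]
contact_force: [0.2, 0.2, 1.3]
finger_gap: 0.301
grasp_force: 0.0
```

{"api": "jog_arm", "payload": {
  "increments": [
    [0,0,0,0,0,0],
    [0,0,0,0,0,0],
    [0,0,0,0,0,0],
    [0,0,0,0,0,0],
    [0,0,0,0,0,0]
  ]
}}

```text
time: 2.45
tool_pos: [0.5519, -0.2268, 0.0751]
tcp_rot: [0.0, 0.98, -0.199, 0.001]
contact_force: [-0.2, 0.1, 5.5]
finger_gap: 0.224
grasp_force: 58.7
```

Gap reads about 19–20 mm, so it is pinched on the flat. Lifting.

{"api": "jog_arm", "payload": {
  "increments": [
    [0,0,0.015,0,0,0],
    [0,0,0.025,0,0,0],
    [0,0,0.03,0,0,0],
    [0,0,0.035,0,0,0],
    [0,0,0,0,0,0]
  ]
}}

```text
time: 2.87
tool_pos: [0.5547, -0.2282, 0.1862]
tcp_rot: [0.002, 0.98, -0.199, 0.005]
contact_force: [0.8, -0.8, -0.7]
finger_gap: 0.223
grasp_force: 59.3
```

{"api": "jog_arm", "payload": {
  "increments": [
    [-0.0008,0.036,0,0,0,5.6],
    [-0.0008,0.036,0,0,0,5.6],
    [-0.0008,0.036,0,0,0,5.6],
    [-0.0008,0.036,0,0,0,5.6],
    [-0.0008,0.036,0,0,0,5.6]
  ]
}}

```text
time: 3.28
tool_pos: [0.5468, -0.0447, 0.1785]
tcp_rot: [-0.0, 0.999, 0.046, -0.001]
contact_force: [0.5, 0.3, -1.7]
finger_gap: 0.223
grasp_force: 59.3
```

{"api": "jog_arm", "payload": {
  "increments": [
    [-0.0008,0.036,0,0,0,5.6],
    [-0.0008,0.036,0,0,0,5.6],
    [-0.0008,0.036,0,0,0,5.6],
    [-0.0008,0.036,0,0,0,5.6],
    [-0.0008,0.036,0,0,0,5.6]
  ]
}}

```text
time: 3.7
tool_pos: [0.5428, 0.1354, 0.1785]
tcp_rot: [-0.0, 0.958, 0.287, -0.001]
contact_force: [0.6, 0.1, -1.1]
finger_gap: 0.224
grasp_force: 59.2
```

{"api": "jog_arm", "payload": {
  "increments": [
    [-0.0008,0.036,0,0,0,5.6],
    [-0.0008,0.035,0,0,0,5.6],
    [0,0,0,0,0,0],
    [0,0,0,0,0,0],
    [0,0,0,0,0,0]
  ]
}}

```text
time: 4.12
tool_pos: [0.5415, 0.2044, 0.1785]
tcp_rot: [0.0, 0.926, 0.377, -0.001]
contact_force: [-0.7, -0.5, -1.8]
finger_gap: 0.217
grasp_force: 59.2
```

```bash
python3 - <<'E'
from h import *
m=np.zeros((600,800,3),np.uint8)
for i,n in enumerate(("scene","top")):
    f=cams.grab_frame(n);u,v=proj(n,np.array([.5425,.2022,.1])).astype(int)
    cv2.imwrite(f'pics/ins_{n}.png',f[:,:,::-1]);print(n,u-30,v-45)
    m[:,i*400:i*400+400]=cv2.resize(f[v-45:v+45,u-30:u+30],(400,600),interpolation=0)[:,:,::-1]
cv2.imwrite('pics/h.png',m);o=sensors.observe();print(o['tool_pos'],o['tcp_rot'],o['qpos'],o['time'])
E
```

```text
scene 288 139
top 190 177
[0.5419238  0.2033411  0.17886125] [ 1.09434635e-04  9.26671339e-01  3.75872314e-01 -4.71241586e-04] [ 1.66611223e-01  3.49370702e-01  1.54048393e+00 -4.40260115e-04
  1.25261058e+00  9.66869499e-01] 4.2167
```

View pics/h.png

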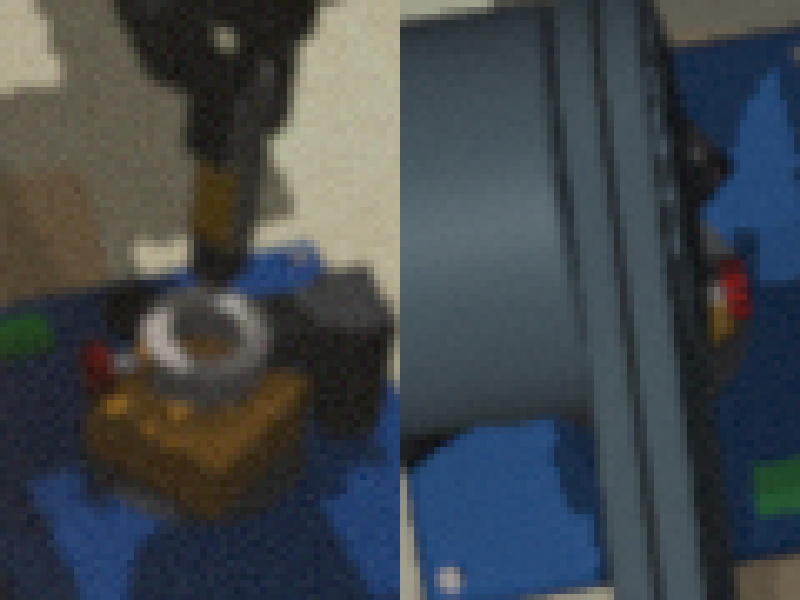

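The scene crop shows the spindle hanging above the collar with its yellow flat facing lower left, as expected. The foot tip is at about (321,181) and the collar at (318.5,188). I'll check the column alignment numerically.

```bash
python3 - <<'E'
from h import *
s=cv2.imread('pics/ins_scene.png')[:,:,::-1]
for z in(.09,.118,.13,.15): print(z,proj('scene',np.array([.5425,.2022,z])))
for r in range(158,184): print(r,' '.join('%3d'%v.mean() for v in s[r,310:332]))
E
```

```text
0.09 [318.0332396  187.77081256]
0.118 [319.01291185 179.47402285]
0.13 [319.44588888 175.80716444]
0.15 [320.18583994 169.54056017]
158  85  91  88  89  88  62  37  27  26  28  33  31  35  44  44  49  42  48  55  78 127 157
159  86  90  92  89  84  61  35  32  26  22  30  23  44  46  45  39  43  62  81 125 150 166
160  86  91  93  88  82  65  37  24  25  30  23  29  39  42  42  41  42  68 115 155 170 170
161  89  91  93  94  85  76  52  39  27  29  31  36  38  47  40  46  42  63 114 160 172 169
162  92  91  86  92  88  77  70  44  39  30  24  31  36  46  45  43  39  63 110 155 172 171
163  87  92  88  91  90  89  80  63  41  38  30  40  50  45  47  41  44  65 100 139 166 169
164  84  85  89  90  89  86  84  64  50  49  37  46  43  53  48  47  48  65  87 119 147 160
165  90  86  94  84  89  93  79  62  49  49  52  50  51  44  43  46  46  68  85  95 124 158
166  91  90  86  95  93  90  79  58  51  42  46  45  47  48  47  47  52  72  83  86 114 151
167  84  86  83  89  92  89  73  61  49  49  46  47  43  48  45  46  54  77  87  91 109 138
168  86  86  89  88  88  86  81  55  47  46  52
[... 724 characters left out ...]
  29  31  34  40  46  36  48  83 117 122 112 110 105 105
177 164 165 165 163 166 148  91  42  31  24  32  31  32  32  41  62  87  93  86  75  74  87
178 163 159 156 143 149 129  78  35  29  26  30  29  28  30  44  57  68  79  70  74  65  70
179 140 134 122 113 106 100  59  37  33  31  34  31  27  36  50  60  76  76  72  77  69  82
180  88  84  73  67  74  74  59  48  41  31  30  29  38  51  63  68  72  67  74  73  73  78
181  45  44  46  44  52  66  69  59  53  48  38  41  56  66  70  73  72  77  74  69  72  71
182  29  36  48  62  66  68  78  77  67  60  60  68  81  87  78  70  71  67  68  64  59  61
183  35  48  59  69  73  70  76  71  76  78  96 113 128 119 100  73  57  54  48  46  44  46
```

{"api": "jog_arm", "payload": {
  "increments": [
    [0,-0.0008,-0.01,0,0,0],
    [0,0,-0.015,0,0,0],
    [0,0,-0.014,0,0,0],
    [0,0,-0.01,0,0,0],
    [0,0,0,0,0,0]
  ]
}}

```text
time: 4.63
tool_pos: [0.5403, 0.2024, 0.1274]
tcp_rot: [-0.001, 0.927, 0.376, -0.003]
contact_force: [-0.9, 0.1, -2.0]
finger_gap: 0.222
grasp_force: 59.2
```

{"api": "jog_arm", "payload": {
  "increments": [
    [0,0,-0.004,0,0,0],
    [0,0,0,0,0,0],
    [0,0,0,0,0,0]
  ]
}}

```text
time: 4.88
tool_pos: [0.5424, 0.2036, 0.1268]
tcp_rot: [0.0, 0.926, 0.377, 0.0]
contact_force: [0.1, 0.8, -1.6]
finger_gap: 0.223
grasp_force: 59.2
```

{"api": "jog_arm", "payload": {
  "increments": [
    [0,0,-0.004,0,0,0],
    [0,0,-0.004,0,0,0],
    [0,0,0,0,0,0],
    [0,0,0,0,0,0]
  ]
}}

```text
time: 5.22
tool_pos: [0.5417, 0.2038, 0.1181]
tcp_rot: [-0.0, 0.926, 0.377, -0.0]
contact_force: [1.0, 0.5, -1.9]
finger_gap: 0.222
grasp_force: 59.3
```

{"api": "jog_arm", "payload": {
  "increments": [
    [0,0,-0.003,0,0,0],
    [0,0,-0.003,0,0,0],
    [0,0,0,0,0,0],
    [0,0,0,0,0,0]
  ]
}}

```text
time: 5.55
tool_pos: [0.5417, 0.2038, 0.1119]
tcp_rot: [-0.0, 0.926, 0.377, -0.0]
contact_force: [0.0, -1.1, -1.6]
finger_gap: 0.221
grasp_force: 59.3
```

{"api": "jog_arm", "payload": {
  "increments": [
    [0,0,-0.004,0,0,0],
    [0,0,-0.004,0,0,0],
    [0,0,-0.004,0,0,0],
    [0,0,0,0,0,0],
    [0,0,0,0,0,0]
  ]
}}

```text
time: 5.97
tool_pos: [0.5417, 0.2038, 0.0997]
tcp_rot: [-0.0, 0.926, 0.377, -0.0]
contact_force: [-1.0, 0.3, -1.7]
finger_gap: 0.22
grasp_force: 59.2
```

{"api": "jog_arm", "payload": {
  "increments": [
    [0,0,-0.002,0,0,0],
    [0,0,-0.001,0,0,0],
    [0,0,0,0,0,0],
    [0,0,0,0,0,0]
  ]
}}

```text
time: 6.3
tool_pos: [0.5419, 0.2037, 0.0972]
tcp_rot: [0.0, 0.926, 0.377, -0.0]
contact_force: [-0.9, -1.7, -1.5]
finger_gap: 0.22
grasp_force: 59.3
```

{"api": "jog_arm", "payload": {
  "increments": [
    [0,0,-0.001,0,0,0],
    [0,0,0,0,0,0],
    [0,0,0,0,0,0]
  ]
}}

```text
time: 6.55
tool_pos: [0.542, 0.2037, 0.0971]
tcp_rot: [0.0, 0.926, 0.377, 0.0]
contact_force: [-3.7, -1.9, 5.4]
finger_gap: 0.219
grasp_force: 60.1
```

{"api": "jog_arm", "payload": {
  "increments": [
    [0,0,-0.001,0,0,0],
    [0,0,0,0,0,0],
    [0,0,0,0,0,0]
  ]
}}

```text
time: 6.8
tool_pos: [0.5421, 0.2037, 0.0971]
tcp_rot: [0.0, 0.926, 0.377, 0.0]
contact_force: [-6.4, -3.1, 11.9]
finger_gap: 0.222
grasp_force: 61.0
```

Seated: TCP is at 0.0971 as predicted, with a 12 N push. Now I'll turn the spindle to the drive's yaw.

{"api": "jog_arm", "payload": {
  "increments": [
    [0,0,0.001,0,0,-5.6],
    [0,0,0,0,0,-5.6],
    [0,0,0,0,0,-5.6],
    [0,0,0,0,0,-5.6],
    [0,0,0,0,0,-5.6]
  ]
}}

```text
time: 7.22
tool_pos: [0.5423, 0.2041, 0.0971]
tcp_rot: [-0.0, 0.99, 0.139, 0.001]
contact_force: [-2.2, -1.6, 3.8]
finger_gap: 0.221
grasp_force: 60.2
```

{"api": "jog_arm", "payload": {
  "increments": [
    [0,0,0,0,0,-5.7],
    [0,0,0,0,0,0],
    [0,0,0,0,0,0],
    [0,0,0,0,0,0]
  ]
}}

```text
time: 7.55
tool_pos: [0.5426, 0.2041, 0.0971]
tcp_rot: [-0.0, 0.996, 0.094, 0.001]
contact_force: [-2.1, -0.2, 6.0]
finger_gap: 0.22
grasp_force: 60.4
```

{"api": "jog_arm", "payload": {
  "increments": [
    [0,0,0.001,0,0,0],
    [0,0,0,0,0,0],
    [0,0,0,0,0,0],
    [0,0,0,0,0,0],
    [0,0,0,0,0,0]
  ],
  "jaw": 0
}}

```text
time: 7.97
tool_pos: [0.542, 0.2038, 0.0971]
tcp_rot: [-0.0, 0.996, 0.092, -0.0]
contact_force: [-0.2, 0.5, -0.0]
finger_gap: 0.915
grasp_force: 0.0
```

{"api": "jog_arm", "payload": {
  "increments": [
    [0,0,0.012,0,0,0],
    [0,0,0.02,0,0,0],
    [0,0,0.025,0,0,0],
    [0,0,0.03,0,0,0],
    [0,0,0,0,0,0]
  ]
}}

```text
time: 8.38
tool_pos: [0.5452, 0.2044, 0.1903]
tcp_rot: [-0.0, 0.996, 0.092, 0.005]
contact_force: [1.3, 0.4, 1.2]
finger_gap: 1.002
grasp_force: 0.0
```

{"api": "jog_arm", "payload": {
  "increments": [
    [0.001,-0.006,-0.001,0,0,6.9],
    [0.001,-0.006,-0.001,0,0,6.9],
    [0.001,-0.006,-0.001,0,0,6.9],
    [0.001,-0.006,-0.001,0,0,6.9],
    [0.001,-0.006,-0.001,0,0,6.9]
  ],
  "jaw": 1
}}

```text
time: 8.8
tool_pos: [0.5469, 0.1735, 0.1789]
tcp_rot: [-0.0, 0.922, 0.386, -0.0]
contact_force: [-0.0, -0.0, 0.4]
finger_gap: 0.301
grasp_force: 0.0
```

{"api": "jog_arm", "payload": {
  "increments": [
    [0.001,-0.006,0,0,0,6.9],
    [0.001,-0.006,0,0,0,6.9],
    [0.001,-0.006,0,0,0,6.9],
    [0.001,-0.006,0,0,0,6.9],
    [0.001,-0.006,0,0,0,6.9]
  ]
}}

```text
time: 9.22
tool_pos: [0.5519, 0.1435, 0.1789]
tcp_rot: [-0.0, 0.766, 0.642, -0.0]
contact_force: [-0.1, -0.1, -0.9]
finger_gap: 0.007
grasp_force: 0.0
```

{"api": "jog_arm", "payload": {
  "increments": [
    [0.001,-0.006,0,0,0,6.9],
    [0.001,-0.006,0,0,0,6.9],
    [0.001,-0.006,0,0,0,7.1],
    [0,0,0,0,0,0],
    [0,0,0,0,0,0]
  ]
}}

```text
time: 9.63
tool_pos: [0.5549, 0.1256, 0.179]
tcp_rot: [-0.0, 0.641, 0.767, -0.0]
contact_force: [-0.6, 1.0, -0.2]
finger_gap: 0.003
grasp_force: 0.0
```

```bash
python3 - <<'E'
from h import *
m=np.zeros((600,800,3),np.uint8)
for i,n in enumerate(("scene","top")):
    f=cams.grab_frame(n);u,v=proj(n,np.array([.5425,.18,.1])).astype(int)
    print(n,u-30,v-45)
    m[:,i*400:i*400+400]=cv2.resize(f[v-45:v+45,u-30:u+30],(400,600),interpolation=0)[:,:,::-1]
cv2.imwrite('pics/p.png',m);o=sensors.observe();print(o['tool_pos'],o['tcp_rot'],o['qpos'],o['time'],o['finger_gap'],o['contact_force'])
E
```

```text
scene 279 140
top 200 177
[0.55486812 0.12605375 0.17913236] [-1.53518042e-04  6.40895194e-01  7.67628378e-01  7.78873218e-06] [ 2.72725408e-02  3.31812629e-01  1.56548220e+00  2.26777231e-04
  1.24451776e+00 -1.52268715e-01] 9.7333 -0.00030552116906112014 [0.09428219 0.41369609 0.91833271]
```

View pics/p.png

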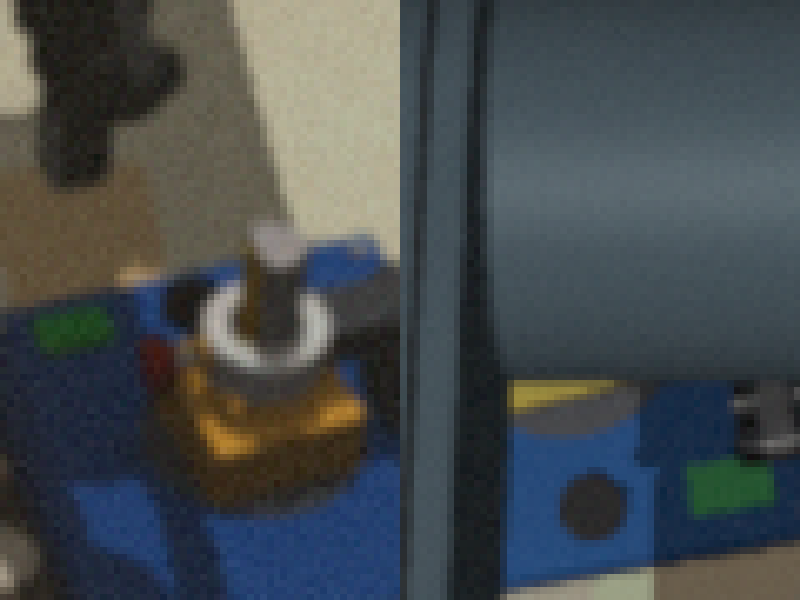

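The spindle stands upright in the collar, with the flat's yellow edge towards the red screw (head at scene (302,194)). Lowering the shut fingers in front of the screw.

{"api": "jog_arm", "payload": {
  "increments": [
    [0.0014,0,-0.025,0,0,0],
    [0,0,-0.03,0,0,0],
    [0,0,-0.03,0,0,0],
    [0,0,-0.02,0,0,0],
    [0,0,0,0,0,0]
  ]
}}

```text
time: 10.15
tool_pos: [0.5528, 0.1261, 0.0698]
tcp_rot: [-0.003, 0.64, 0.768, -0.003]
contact_force: [-1.1, -0.6, -0.2]
finger_gap: 0.002
grasp_force: 0.0
```

{"api": "jog_arm", "payload": {
  "increments": [
    [-0.0018,0.0098,0,0,0,0],
    [0,0,0,0,0,0],
    [-0.0009,0.0049,0,0,0,0],
    [0,0,0,0,0,0],
    [0,0,0,0,0,0]
  ]
}}

```text
time: 10.57
tool_pos: [0.5544, 0.141, 0.0757]
tcp_rot: [0.001, 0.639, 0.769, 0.001]
contact_force: [0.2, -1.1, -0.0]
finger_gap: -0.004
grasp_force: 0.0
```

{"api": "jog_arm", "payload": {
  "increments": [
    [-0.0006,0.003,0,0,0,0],
    [-0.0004,0.002,0,0,0,0],
    [0,0,0,0,0,0],
    [0,0,0,0,0,0]
  ]
}}

```text
time: 10.9
tool_pos: [0.5528, 0.1455, 0.0745]
tcp_rot: [0.0, 0.64, 0.769, 0.0]
contact_force: [-0.3, 0.0, 0.1]
finger_gap: -0.004
grasp_force: 0.2
```

{"api": "jog_arm", "payload": {
  "increments": [
    [-0.0004,0.002,0,0,0,0],
    [0,0,0,0,0,0],
    [0,0,0,0,0,0]
  ]
}}

```text
time: 11.15
tool_pos: [0.5525, 0.1472, 0.0744]
tcp_rot: [0.0, 0.64, 0.769, -0.0]
contact_force: [0.4, -2.6, 2.5]
finger_gap: 0.003
grasp_force: 1.2
```

{"api": "jog_arm", "payload": {
  "increments": [
    [-0.0004,0.002,0,0,0,0],
    [0,0,0,0,0,0],
    [0,0,0,0,0,0]
  ]
}}

```text
time: 11.4
tool_pos: [0.5521, 0.1493, 0.0744]
tcp_rot: [0.0, 0.64, 0.769, -0.0]
contact_force: [0.2, -3.1, 2.0]
finger_gap: -0.001
grasp_force: 1.7
```

{"api": "jog_arm", "payload": {
  "increments": [
    [-0.0004,0.002,0,0,0,0],
    [0,0,0,0,0,0],
    [0,0,0,0,0,0]
  ]
}}

```text
time: 11.65
tool_pos: [0.5517, 0.1513, 0.0744]
tcp_rot: [0.0, 0.64, 0.769, 0.0]
contact_force: [1.0, -3.7, 2.7]
finger_gap: -0.002
grasp_force: 2.2
```

{"api": "jog_arm", "payload": {
  "increments": [
    [-0.0002,0.001,0,0,0,0],
    [0,0,0,0,0,0],
    [0,0,0,0,0,0]
  ]
}}

```text
time: 11.9
tool_pos: [0.5515, 0.1521, 0.0744]
tcp_rot: [0.0, 0.64, 0.769, -0.0]
contact_force: [0.9, -5.0, 1.5]
finger_gap: 0.002
grasp_force: 2.8
```

{"api": "jog_arm", "payload": {
  "increments": [
    [-0.0002,0.001,0,0,0,0],
    [0,0,0,0,0,0],
    [0,0,0,0,0,0]
  ]
}}

```text
time: 12.15
tool_pos: [0.5514, 0.1527, 0.0744]
tcp_rot: [0.001, 0.64, 0.769, -0.0]
contact_force: [1.2, -6.4, 1.4]
finger_gap: -0.0
grasp_force: 3.4
```

{"api": "jog_arm", "payload": {
  "increments": [
    [-0.0002,0.001,0,0,0,0],
    [0,0,0,0,0,0],
    [0,0,0,0,0,0]
  ]
}}

```text
time: 12.4
tool_pos: [0.5514, 0.1531, 0.0745]
tcp_rot: [0.001, 0.64, 0.769, -0.001]
contact_force: [1.2, -9.2, 2.1]
finger_gap: -0.004
grasp_force: 4.6
```

{"api": "jog_arm", "payload": {
  "increments": [
    [-0.0001,0.0007,0,0,0,0],
    [0,0,0,0,0,0],
    [0,0,0,0,0,0]
  ]
}}

```text
time: 12.65
tool_pos: [0.5514, 0.1532, 0.0745]
tcp_rot: [0.001, 0.64, 0.769, -0.001]
contact_force: [0.8, -11.2, 3.0]
finger_gap: -0.001
grasp_force: 5.6
```

The screw is now blocked at about 6–7 mm of travel with 11 N on the fingers, so its tip is bearing on the spindle. One last look.

```bash
python3 - <<'E'
from h import *
f=cams.grab_frame('scene');u,v=proj('scene',np.array([.5425,.18,.1])).astype(int)
cv2.imwrite('pics/z.png',cv2.resize(f[v-35:v+35,u-40:u+40],(640,560),interpolation=0)[:,:,::-1])
o=sensors.observe();print(o['contact_force'],o['tool_pos'],o['time'])
E
```

```text
[  1.70701086 -11.52480673   2.59331531] [0.55136843 0.15321912 0.0744833 ] 12.7
```

View pics/z.png

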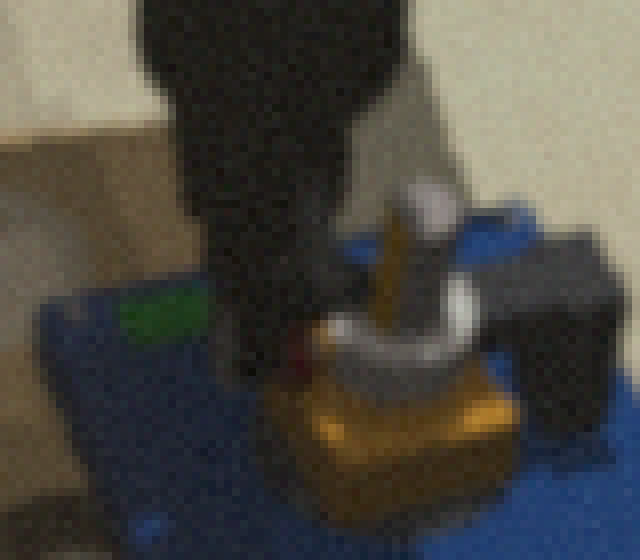

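The spindle is home with its flat at the screw. It leans slightly within the socket and collar slack, which the bore limits to about 3°. Fingertips are on the red head with a steady 11 N, so I'm handing in.

```bash
python3 -c "
from station import arm
print(arm.close_job())"
```

```text
the job is handed in; nothing more can be done
None
```

I handed the job in at 12.7 s: the spindle is home in the hub, its flat faces the set screw, and the fingertips hold the screw about 6–7 mm in at about 11 N; the interface returned no verdict, and the spindle leans slightly (I estimate 3–4°, limit 5°).

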